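Lock the retaining ring with the two-pin spanner

TASK

Lock the cavity insert into the green hinged fixture: take the larger two-pin spanner, the one whose pins match the ring's holes, set both its pins fully into the two holes of the retaining ring, and then turn the ring clockwise (seen from above) until its lug comes up to the stop post. Let go and leave the spanner standing fully seated in the ring; leave the smaller spanner in its rest.

Things in the scene. Friction and masses are not known exactly. Their poses are not given: they have to be found in the camera images.
- spanner: Larger of two steel pin spanners, 0.45 kg. Level bar 136 x 28 x 14 mm (x,y,z); upright flat grip on its middle, 40 mm in x, 18 in y, reaching from 14 to 79 mm above the origin; two 10 mm pins point down 16 mm at x = +-55 mm. Origin: centre of bar's underside; x along bar, z up; a half turn is the same. Starts pins down in a slotted wooden rest, bar on its top, 26 mm above the bench.
- ring_top (a point): Centre of the top face, 58 mm above the bench, of an aluminium ring 151 mm across, 18 thick, on the green fixture (190 mm square, 40 high). Axes turn with the ring: x passes through its two 26 mm through holes at x = +-55 mm, z up. Spanner seated: its origin here, bar on the ring, x along x either way. Pins have 8 mm play, so the spanner turns 0.15 rad before the ring follows.
- ring (a joint): Turn of the ring in rad, growing clockwise seen from above. Starts at 0 to 0.2; stop at 0.9. A lug on its rim runs between two short brass posts on the fixture: near one when open, against the other at 0.9. Light friction (0.12 N m); stays where it is left. The polished insert inside stays below the ring's top.
- small_spanner: Bystander: a like spanner with a shorter bar (86 mm) and pins 60 mm apart, which do not fit the ring, in a second wooden rest of the same size (150 x 54 x 26 mm). The two spanners' places may be swapped. Origin and axes as for the larger one. To be left in its rest.

How it is judged:
On the way:
1. both pins of the larger spanner are in the ring's holes, before the ring has been turned (z of spanner in the frame of ring_top below 0.006 m and horizontal distance between spanner and ring_top below 0.015 m and angle between the x axis of spanner and the x axis of ring_top, either way round below 0.3 rad and angle between spanner's own z axis and vertical below 0.12 rad and value of joint ring below 0.4 rad), for 0.2 s.
At the end, for the whole second after the job is handed in: The ring is within about 11 degrees of its stop (joint above 0.70); the larger spanner is released, at rest, upright within 7 degrees, both pins in the holes: origin within 15 mm of the ring's axis and under 6 mm above its top, bar within 17 degrees of the line through the holes (value of joint ring above 0.7 rad and z of spanner in the frame of ring_top below 0.006 m and horizontal distance between spanner and ring_top below 0.015 m and angle between the x axis of spanner and the x axis of ring_top, either way round below 0.3 rad and angle between spanner's own z axis and vertical below 0.12 rad and linear speed of spanner below 0.03 m/s); the robot touches nothing.
It fails at once if the smaller spanner was moved by more than 40 mm (distance of small_spanner from where it was at the start of the episode above 0.04 m).
It also fails if it takes over 38 s, if anything falls off the work surface, if the arm or the gripper's body presses on something with over 40 N, if the wrist force passes 120 N, or if a joint passes its speed limit or range.

ROBOT

A 6-joint arm with a two-finger parallel gripper is mounted at the origin on the work surface. World frame = base frame: x ahead of the robot, y to its left, z up, the work surface at z = 0. Lengths are in m, angles in rad, forces in N, time in s.
With the tool pointing down it reaches from about 0.375 to 0.9 m from the base axis. Payload 3.1 kg.
Tool frame: the origin (TCP) lies midway between the tips of the shut fingers; the grasp point (between the pads) lies 19 mm behind it; x points along the fingers, z is the direction in which the jaws open and shut, and the axes are right-handed (so a half turn about x gives the same grasp; the last joint's range is limited). The gripper opens to 85 mm and grips with 20 to 120 N. Pads are 22 mm wide; open, the fingers measure 114 mm over their backs; the gripper's body (76 mm by 85 mm) begins 54 mm behind the grasp point. The pads swing forward as they close: fully open they stand 13 mm farther back than shut.
Start: joints at [-1.341, 0.527, 1.433, -0, 1.181, -0.178], TCP at [0.248, -0.573, 0.231] pointing down, gripper open.
Joint ranges: [-3.08, 3.08], [-0.75, 2.2], [0.22, 2.44], [-1.43, 4.57], [0, 2.65], [-2.85, 2.85]. Speed limits (rad/s): [2.79, 2.79, 3.14, 3.14, 3.14, 3.14].

INTERFACE

Orientations are given as a unit quaternion [x, y, z, w].
In Python, from station import telemetry, optics, manip gives the robot as it stands.
- The arm moves only by the tool step_arm, never from a script. Its argument "commands" is a list of rows, each a list of 4 numbers: the shift along the tool's x, y, z in m, then the turn about the tool's x in rad. A call has 1 to 8 rows; each row is the pose to reach, as a shift and turn from the pose measured when the call began, along the tool's axes at that moment; what a row does not reach only later rows make up. A row lasts 1/12 s, in which the tool goes at most 41.7 mm and 7.16 degrees, less where a joint would pass 70% of its speed; a pose out of reach is approached as far as the arm can. A call with a gripper value outside its range is refused whole. "jaw" is the finger opening in m, from 0 to 0.0854, set as the call begins (left out, the last holds). The fingers move at their own pace and stop on an object; "grip_force" is the grip in N (left out, the last holds). Time passes only in rows, so rows that repeat a pose let the fingers close. It gives the time, the measured TCP pose, the force and the opening at its end, in the units of the state.
- telemetry.sense(): the state, without advancing time (a new reading comes with each control period).
- optics.snapshot(name): name is "scene" or "top" or "wrist"; returns the picture (480x640x3 uint8, red, green, blue); there is no depth.
- optics.camera_params(name): a dict with "mtx" (3x3 intrinsics, pixels), "origin" and "attitude" of the camera in the world. Camera axes: x right, y down, z forward; pixel columns grow to the right and rows downward; lengths in m; the calibration is good to about 2 mm. A picture is of the moment at which its call begins: read the wrist's pose just before it. camera_params takes no time and is no camera call; for the wrist camera it gives the pose at the moment of the call.
- manip.sign_off(): hands the job in, once; it reports no verdict.
The state is a dict: "t": time; "q": joint angles; "qd": joint speeds; "tau": joint torques, N m; "tcp_pos": TCP position; "tool_rot": TCP orientation; "force": force on the tool from outside, world axes, zero at the start; "ft_torque": the same for the moment, N m; "finger_gap": opening from 0.0 (shut) to 1.0 (fully open).
Only numpy, scipy, OpenCV 4.12 (cv2) and the standard library are available. Lean on these libraries where they do the work, as an engineer would, in place of code of your own. Each camera call takes 0.05 s, during which the arm holds its last target.

## Working session

There is one attempt and no reset: what is moved stays moved. The work goes in short steps, Python scripts to look and compute and a tool call to move; the robot and the scene stay as the last step left them, time stands still between calls to the robot, and variables do not carry over. Pictures are saved under pics/ and viewed, and the job is handed in when it is done.

Besides the shell and the picture viewer there is one more tool, called after "Call:" by a JSON object that holds its "op" and its "data". step_arm: Moves the arm, as the interface text tells. Its arguments: {"type":"object","properties":{"commands":{"type":"array","items":{"type":"array","items":{"type":"number"}}},"jaw":{"type":"number"},"grip_force":{"type":"number"}},"required":["commands"]}

```bash
mkdir -p pics; ls; python3 - <<'E'
from station import telemetry, optics
import cv2
print(telemetry.sense())
for n in ["scene","top"]:
    p=optics.camera_params(n);print(n,p)
    cv2.imwrite(f"pics/{n}0.png",optics.snapshot(n)[:,:,::-1])
E
```

```text
pics
{'t': 0.0, 'q': array([-1.34049966e+00,  5.28457532e-01,  1.43391888e+00, -8.76078418e-06,
        1.18137853e+00, -1.78526605e-01]), 'qd': array([-5.32459190e-04, -6.37227453e-04,  3.68783663e-04,  2.44570506e-03,
        3.13380205e-05,  3.23341981e-04]), 'tau': array([ 1.48881241e-03, -4.42339182e+01, -1.78023863e+01, -9.42168481e-05,
        8.39155196e-03, -7.55531147e-06]), 'tcp_pos': array([ 0.24829893, -0.57277786,  0.23033364]), 'tool_rot': array([ 0.38861786,  0.59164249, -0.38756922,  0.59052978]), 'force': array([-0.39780778, -0.42174184, -0.3230108 ]), 'ft_torque': array([ 0.03715036,  0.02020979, -0.01374374]), 'finger_gap': 1.0015522949183133}
scene {'mtx': array([[463.28390365,   0.        , 315.49130048],
       [  0.        , 463.28390365, 238.27633451],
       [  0.        ,   0.        ,   1.        ]]), 'origin': array([1.08089112, 0.34348391, 0.58346868]), 'attitude': array([ 0.39505598,  0.80569643, -0.39129403, -0.20413971])}
top {'mtx': array([[437.79636615,   0.        , 325.3431077 ],
       [  0.        , 437.79636615, 234.16596427],
       [  0.        ,   0.        ,   1.        ]]), 'origin': array([ 0.47048166, -0.0249047 ,  0.75869339]), 'attitude': array([-0.70537933,  0.70557446, -0.03590841,  0.05757846])}
```

View pics/top0.png

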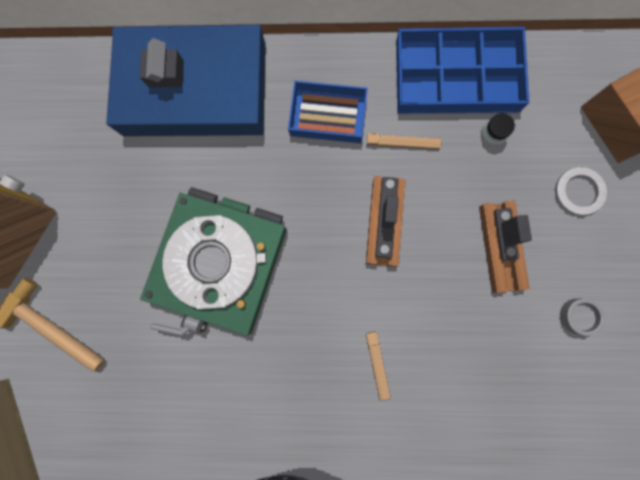

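View pics/scene0.png

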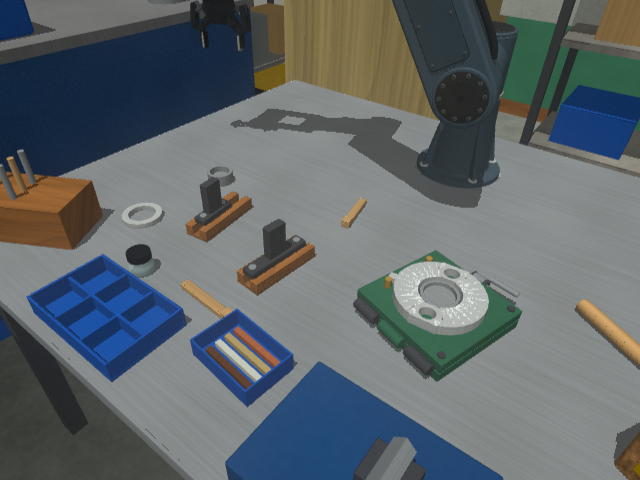

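```bash
python3 - <<'E'
import cv2,numpy as np
a=cv2.imread("pics/top0.png")
A=cv2.resize(a[180:350,130:300],None,fx=3.5,fy=3.5,interpolation=cv2.INTER_CUBIC)[:590]
cv2.imwrite("pics/ringz.png",A)
B=cv2.resize(a[165:280,345:445],None,fx=5,fy=5,interpolation=cv2.INTER_CUBIC)
cv2.imwrite("pics/spz.png",B)
s=cv2.imread("pics/scene0.png")
cv2.imwrite("pics/sp_s.png",cv2.resize(s[210:300,230:325],None,fx=6,fy=6,interpolation=cv2.INTER_CUBIC))
E
```

```text
(no output)
```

View pics/ringz.png

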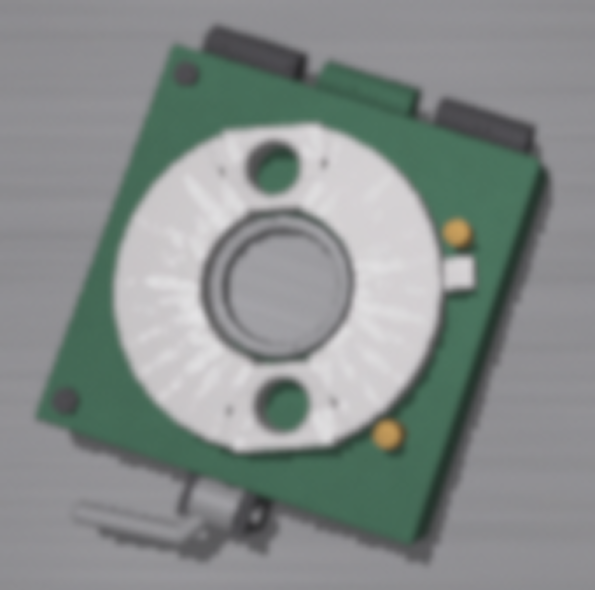

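View pics/spz.png

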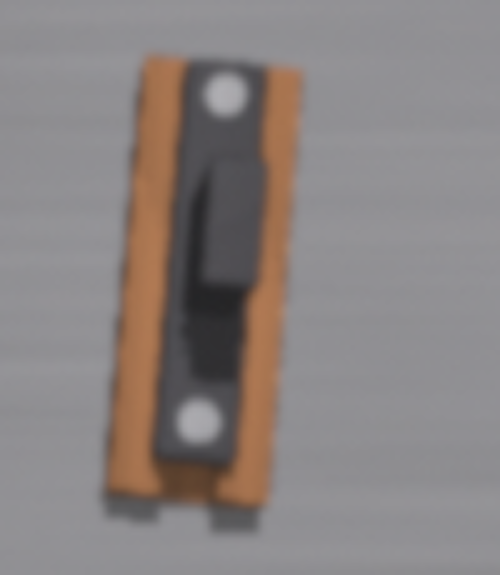

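View pics/sp_s.png

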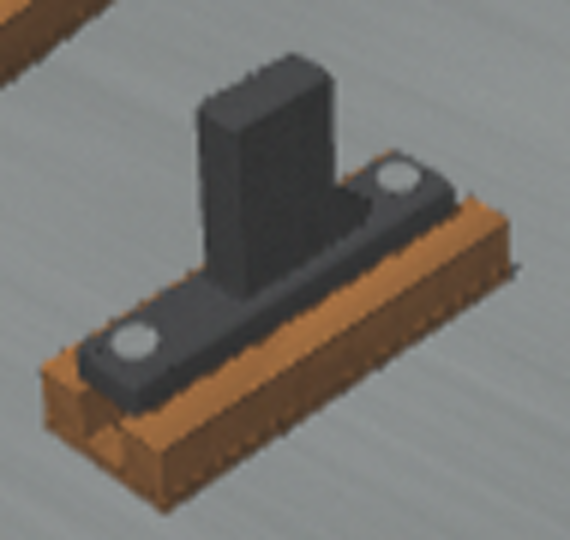

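```bash
cat > h.py <<'E'
import numpy as np
from scipy.spatial.transform import Rotation as R
from station import telemetry, optics
def ray(p,uv,z):
    d=R.from_quat(p["attitude"]).as_matrix()@np.linalg.inv(p["mtx"])@np.array([uv[0],uv[1],1.])
    o=np.array(p["origin"]);return o+d*(z-o[2])/d[2]
def proj(p,X):
    c=R.from_quat(p["attitude"]).as_matrix().T@(np.array(X)-p["origin"]); c=p["mtx"]@c; return c[:2]/c[2]
def delta(target,zdir_angle):
    """shift in tool axes & turn so TCP reaches target with jaw axis along world angle"""
    s=telemetry.sense();M=R.from_quat(s["tool_rot"]).as_matrix()
    d=M.T@(np.array(target)-s["tcp_pos"])
    # tool z in world; turn about tool x (down): positive turn = clockwise from above
    a=np.arctan2(M[1,2],M[0,2]); t=-(zdir_angle-a); t=(t+np.pi/2)%np.pi-np.pi/2
    return np.round(d,4),round(t,4),np.round(M,3)
E
python3 - <<'E'
from h import *
p=optics.camera_params("top"); s=optics.camera_params("scene")
f=lambda x,y,k,ox,oy:((x+.5)/k-.5+ox,(y+.5)/k-.5+oy)
def rep(a,b,z,n):
    A=ray(p,a,z);B=ray(p,b,z);d=A-B
    print(n,A.round(4),B.round(4),"c",((A+B)/2).round(4),"len",np.linalg.norm(d).round(4),"ang",np.arctan2(d[1],d[0]).round(4))
    for X in(A,B):print("  scene",proj(s,X).round(1))
rep(f(226,95,5,345,165),f(199,421,5,345,165),.040,"span")
rep(f(273,167,3.5,130,180),f(282,405,3.5,130,180),.058,"ring")
rep(f(278,122,3.5,130,180),f(285,450,3.5,130,180),.058,"ringflats")
rep(f(113,285,3.5,130,180),f(443,290,3.5,130,180),.058,"ringLR")
print("grip top",ray(p,f(236,222,5,345,165),.105))
print("lug",ray(p,f(459,272,3.5,130,180),.05), "posts",ray(p,f(458,232,3.5,130,180),.055),ray(p,f(388,435,3.5,130,180),.055))
E
```

```text
span [ 0.6514 -0.1106  0.04  ] [ 0.5417 -0.0998  0.04  ] c [ 0.5965 -0.1052  0.04  ] len 0.1102 ang -0.0978
  scene [251.7 267.8]
  scene [295.7 240.4]
ring [0.5754 0.1889 0.058 ] [0.4655 0.1807 0.058 ] c [0.5205 0.1848 0.058 ] len 0.1102 ang 0.0751
  scene [426.9 313.4]
  scene [451.5 273.8]
ringflats [0.5967 0.1874 0.058 ] [0.4452 0.1785 0.058 ] c [0.521 0.183 0.058] len 0.1517 ang 0.0582
  scene [419.6 321.1]
  scene [455.3 267.1]
ringLR [0.5204 0.2616 0.058 ] [0.518  0.1079 0.058 ] c [0.5192 0.1848 0.058 ] len 0.1537 ang 1.5554
  scene [485.6 314.3]
  scene [398.9 272.1]
grip top [ 0.5956525  -0.10517436  0.105     ]
lug [0.52694944 0.10214766 0.05      ] posts [0.5451432  0.10211373 0.055     ] [0.45202246 0.13224101 0.055     ]
```

```bash
python3 - <<'E'
from h import *
print(delta([.596,-.105,.16],-.098+np.pi/2))
E
```

```text
(array([ 0.0712,  0.505 , -0.291 ]), np.float64(0.5068), array([[-0.   ,  0.918,  0.397],
       [ 0.002,  0.397, -0.918],
       [-1.   ,  0.   , -0.002]]))
```

Call:
{"op": "step_arm", "data": {"commands": [[0,0.035,-0.02,0.06],[0,0.07,-0.04,0.12],[0,0.105,-0.06,0.18],[0,0.14,-0.08,0.24],[0,0.175,-0.1,0.3],[0,0.21,-0.12,0.36],[0,0.245,-0.14,0.43],[0,0.28,-0.16,0.507]], "jaw": 0.0854, "grip_force": 60}}

```text
t: 0.77
tcp_pos: [0.4423, -0.3128, 0.2305]
tool_rot: [0.525, 0.475, -0.525, 0.473]
force: [0.6, -0.3, 0.3]
finger_gap: 0.997
```

```bash
python3 - <<'E'
from h import *
print(delta([.596,-.105,.16],-.098+np.pi/2), telemetry.sense()["q"])
E
```

```text
(array([ 0.0709,  0.1319, -0.2222]), np.float64(-0.004), array([[-0.001,  0.995, -0.102],
       [ 0.003, -0.102, -0.995],
       [-1.   , -0.001, -0.002]])) [-8.22505331e-01  4.17484163e-01  1.64136753e+00  1.13637480e-03
  1.08523509e+00  8.49780387e-01]
```

Call:
{"op": "step_arm", "data": {"commands": [[0,0.016,-0.028,-0.12],[0,0.033,-0.056,-0.24],[0,0.049,-0.083,-0.36],[0,0.066,-0.111,-0.48],[0,0.082,-0.139,-0.6],[0,0.099,-0.167,-0.72],[0,0.115,-0.195,-0.84],[0,0.132,-0.222,-0.96]]}}

```text
t: 1.43
tcp_pos: [0.5964, -0.1036, 0.2304]
tool_rot: [0.245, 0.665, -0.244, 0.662]
force: [0.3, -0.4, -0.6]
finger_gap: 1.003
```

Call:
{"op": "step_arm", "data": {"commands": [[0,0,0,-0.12],[0,0,0,-0.24],[0,0,0,-0.36],[0,0,0,-0.48],[0,0,0,-0.6],[0,0,0,-0.72],[0,0,0,-0.84],[0,0,0,-0.96]]}}

```text
t: 2.1
tcp_pos: [0.5961, -0.1034, 0.2299]
tool_rot: [-0.09, 0.702, 0.093, 0.7]
force: [-0.2, -0.4, -0.4]
finger_gap: 1.001
```

Call:
{"op": "step_arm", "data": {"commands": [[0,0,0,-0.12],[0,0,0,-0.24],[0,0,0,-0.36],[0,0,0,-0.48],[0,0,0,-0.6],[0,0,0,-0.72],[0,0,0,-0.84],[0,0,0,-0.96]]}}

```text
t: 2.77
tcp_pos: [0.5957, -0.1033, 0.2293]
tool_rot: [-0.405, 0.579, 0.409, 0.578]
force: [0.5, -0.1, 0.0]
finger_gap: 0.997
```

```bash
python3 - <<'E'
from h import *
import cv2
print(delta([.596,-.105,.16],-.098+np.pi/2), telemetry.sense()["q"],telemetry.sense()["tcp_pos"])
E
```

```text
(array([ 0.0693, -0.0013, -0.0017]), np.float64(-0.2475), array([[-0.005, -0.941,  0.339],
       [ 0.004,  0.339,  0.941],
       [-1.   ,  0.006,  0.002]])) [-0.3573261   0.50406434  1.48397617  0.00222264  1.15929029 -1.58351408] [ 0.59565902 -0.10326204  0.22932924]
```

Call:
{"op": "step_arm", "data": {"commands": [[0.01,-0.001,-0.002,-0.12],[0.035,-0.001,-0.002,-0.2475],[0.06,-0.001,-0.002,-0.2475],[0.085,-0.001,-0.002,-0.2475],[0.1,-0.001,-0.002,-0.2475],[0.1,-0.001,-0.002,-0.2475]]}}

```text
t: 3.27
tcp_pos: [0.5924, -0.1041, 0.1252]
tool_rot: [-0.47, 0.526, 0.48, 0.522]
force: [0.2, 0.1, -0.9]
finger_gap: 1.001
```

```bash
python3 - <<'E'
from h import *
import cv2
print(delta([.596,-.105,.057],-.098+np.pi/2))
cv2.imwrite("pics/w1.png",optics.snapshot("wrist")[:,:,::-1])
p=optics.camera_params("wrist")
for X in ([.6514,-.1106,.04],[.5417,-.0998,.04],[.596,-.1052,.105]): print(proj(p,X))
E
```

```text
(array([ 0.0682, -0.0046, -0.001 ]), np.float64(-0.0002), array([[-0.013, -0.995,  0.098],
       [ 0.007,  0.098,  0.995],
       [-1.   ,  0.014,  0.006]]))
[320.270178   330.02144253]
[320.19684982 165.71263005]
[320.58350229 293.69279233]
```

View pics/w1.png

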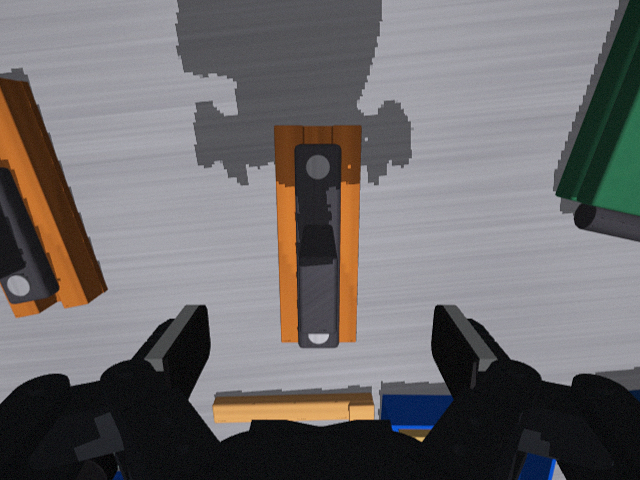

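Call:
{"op": "step_arm", "data": {"commands": [[0.025,-0.005,-0.001,0],[0.05,-0.005,-0.001,0],[0.066,-0.005,-0.001,0],[0.068,-0.005,-0.001,0],[0.068,-0.005,-0.001,0]]}}

```text
t: 3.73
tcp_pos: [0.5982, -0.1057, 0.0594]
tool_rot: [-0.471, 0.525, 0.479, 0.523]
force: [-0.4, 0.0, 0.0]
finger_gap: 1.004
```

Call:
{"op": "step_arm", "data": {"commands": [[0,0,0,0],[0,0,0,0],[0,0,0,0],[0,0,0,0],[0,0,0,0],[0,0,0,0],[0,0,0,0],[0,0,0,0]], "jaw": 0, "grip_force": 90}}

```text
t: 4.4
tcp_pos: [0.5987, -0.1058, 0.0602]
tool_rot: [-0.471, 0.525, 0.478, 0.523]
force: [-0.4, 1.1, 6.3]
finger_gap: 0.202
```

```bash
python3 - <<'E'
from h import *
import cv2
print(delta([.596,-.105,.057],-.098+np.pi/2)); print(telemetry.sense())
cv2.imwrite("pics/w2.png",optics.snapshot("wrist")[:,:,::-1])
E
```

```text
(array([0.0032, 0.0027, 0.0005]), np.float64(0.0), array([[-0.009, -0.995,  0.098],
       [ 0.005,  0.098,  0.995],
       [-1.   ,  0.009,  0.005]]))
{'t': 4.4, 'q': array([-0.35953156,  0.73738545,  1.59347095,  0.002707  ,  0.82077102,
       -1.83422104]), 'qd': array([-0.00093827, -0.00069838,  0.00092133, -0.00083787,  0.00193012,
       -0.00031795]), 'tau': array([-2.59708297e-01, -4.33808148e+01, -1.07125631e+01,  2.02142081e-02,
       -1.73868835e-01,  6.53866722e-03]), 'tcp_pos': array([ 0.59870633, -0.10582492,  0.06020351]), 'tool_rot': array([-0.47143853,  0.52487318,  0.47838829,  0.52287522]), 'force': array([-0.43325795,  1.0823271 ,  6.34564514]), 'ft_torque': array([-0.03798094,  0.1335388 , -0.02581894]), 'finger_gap': 0.20180098878522262}
```

View pics/w2.png

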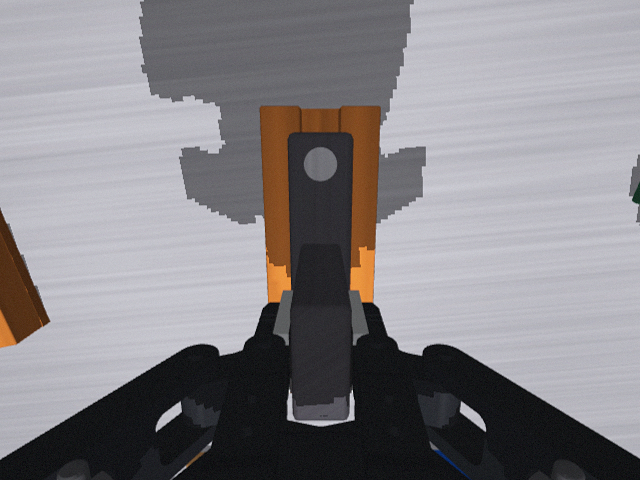

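Call:
{"op": "step_arm", "data": {"commands": [[-0.01,0,0,0],[-0.03,0,0,0],[-0.055,0,0,0],[-0.08,0,0,0],[-0.1,0,0,0],[-0.1,0,0,0]]}}

```text
t: 4.95
tcp_pos: [0.6019, -0.1071, 0.1641]
tool_rot: [-0.474, 0.524, 0.476, 0.524]
force: [1.9, -0.8, -3.6]
finger_gap: 0.199
```

```bash
python3 - <<'E'
from h import *
import cv2
th=.072+np.pi/2
c=np.array([.520,.1845,.150])
# want spanner centre at ring; spanner centre = tcp + .0027*tooly ; tool y (target) = (-cos.072,-sin.072)
tcp=c-.0027*np.array([-np.cos(.072),-np.sin(.072),0])
print(delta(tcp,th)); s=telemetry.sense();print(s["q"],s["force"])
cv2.imwrite("pics/w3.png",optics.snapshot("wrist")[:,:,::-1])
E
```

```text
(array([0.015 , 0.1073, 0.2826]), np.float64(-0.1698), array([[-0.001, -0.995,  0.098],
       [ 0.003,  0.098,  0.995],
       [-1.   ,  0.002,  0.003]]))
[-0.3597011   0.59037562  1.52990033  0.00244327  1.02368714 -1.83392824] [ 1.88015497 -0.77491684 -3.62236805]
```

View pics/w3.png

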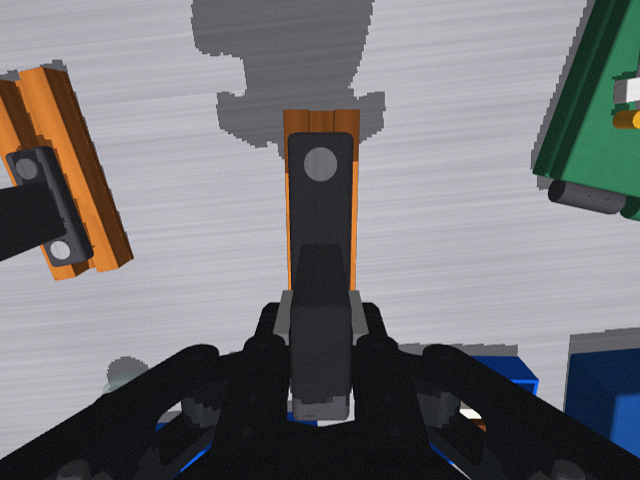

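Spanner lifted cleanly, same place in hand (pin stays at pixel 320,164). Carry to above the ring.

Call:
{"op": "step_arm", "data": {"commands": [[0,0.011,0.028,-0.02],[0,0.023,0.06,-0.04],[0,0.036,0.095,-0.06],[0,0.049,0.13,-0.08],[0,0.062,0.165,-0.1],[0,0.076,0.2,-0.12],[0,0.088,0.232,-0.14],[0,0.098,0.26,-0.155]]}}

```text
t: 5.67
tcp_pos: [0.5254, 0.1635, 0.1609]
tool_rot: [-0.511, 0.487, 0.518, 0.484]
force: [0.7, 1.3, -4.3]
finger_gap: 0.198
```

```bash
cat > tgt.py <<'E'
from h import *
import sys
z=float(sys.argv[1]); ox=float(sys.argv[2]) if len(sys.argv)>2 else .0027
th=.072+np.pi/2
tcp=np.array([.520,.1845,z])+ox*np.array([np.cos(.072),np.sin(.072),0])
print(delta(tcp,th)); s=telemetry.sense();print(s["t"],s["tcp_pos"],s["q"],s["force"])
E
python3 tgt.py .130
```

```text
(array([0.031 , 0.0011, 0.0211]), np.float64(-0.0134), array([[-0.011, -0.998, -0.059],
       [ 0.004, -0.059,  0.998],
       [-1.   ,  0.01 ,  0.004]]))
5.6667 [0.52536183 0.16354114 0.16092599] [ 0.09602227  0.52593484  1.68359025  0.00591186  0.94226162 -1.53690555] [ 0.69372564  1.3179979  -4.28666177]
```

Call:
{"op": "step_arm", "data": {"commands": [[0.005,0.001,0.01,-0.0134],[0.015,0.001,0.021,-0.0134],[0.025,0.001,0.021,-0.0134],[0.031,0.001,0.021,-0.0134],[0.031,0.001,0.021,-0.0134]]}}

```text
t: 6.08
tcp_pos: [0.5217, 0.183, 0.1273]
tool_rot: [-0.513, 0.485, 0.522, 0.479]
force: [0.4, -0.2, -4.8]
finger_gap: 0.2
```

```bash
python3 tgt.py .092; python3 - <<'E'
from h import *
import cv2
w=optics.snapshot("wrist")[:,:,::-1]; s=optics.snapshot("scene")[:,:,::-1]; t=optics.snapshot("top")[:,:,::-1]
cv2.imwrite("pics/w4.png",w)
cv2.imwrite("pics/s4.png",cv2.resize(s[180:380,340:540],None,fx=3,fy=3,interpolation=cv2.INTER_CUBIC))
cv2.imwrite("pics/t4.png",cv2.resize(t[160:360,120:320],None,fx=3,fy=3,interpolation=cv2.INTER_CUBIC))
E
```

```text
(array([ 0.0353, -0.0017,  0.0015]), np.float64(-0.0013), array([[-0.016, -0.997, -0.071],
       [ 0.002, -0.071,  0.997],
       [-1.   ,  0.015,  0.004]]))
6.0833 [0.52165541 0.18303642 0.12729379] [ 0.13284733  0.58126013  1.69874852  0.00581759  0.87675818 -1.51244004] [ 0.36952115 -0.18969735 -4.76179764]
```

View pics/w4.png

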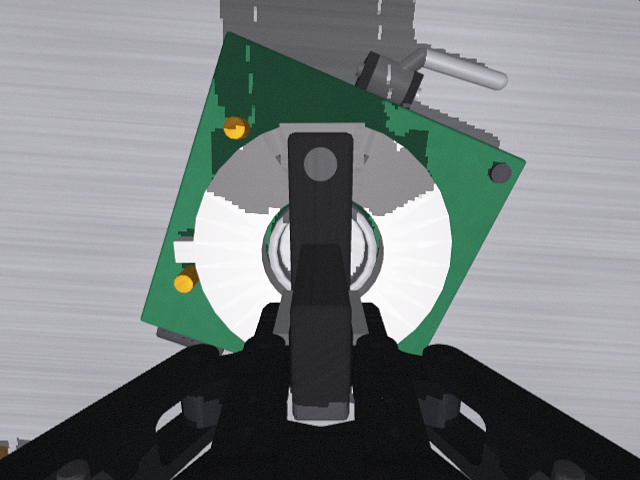

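View pics/s4.png

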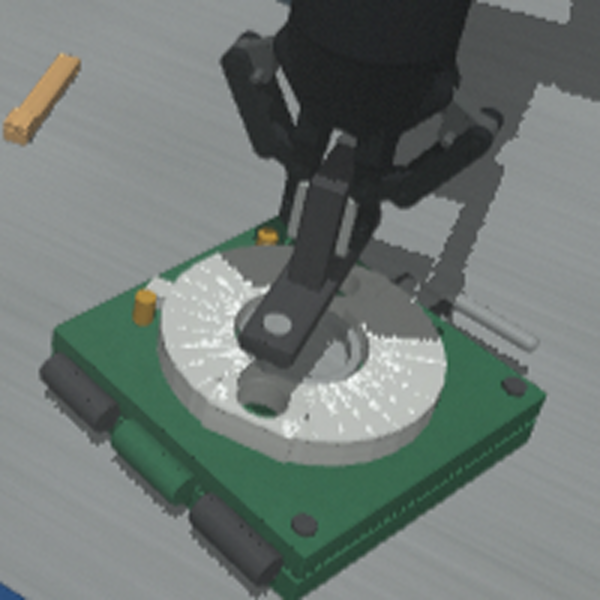

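View pics/t4.png

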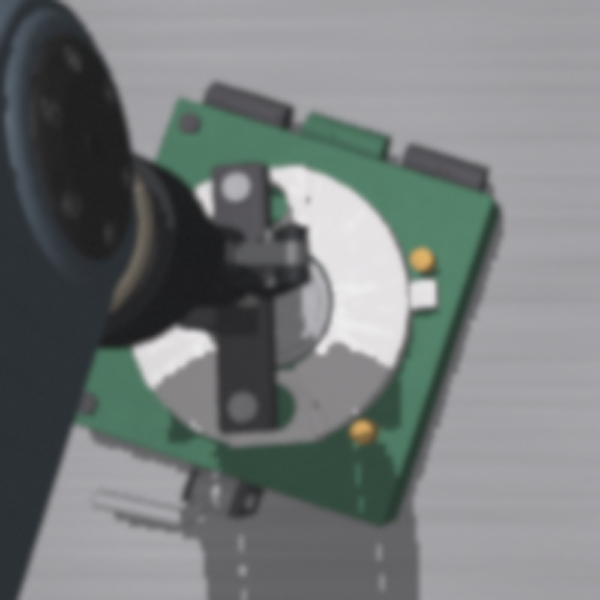

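```bash
python3 - <<'E'
from h import *
p=optics.camera_params("top")
f=lambda x,y,k,ox,oy:((x+.5)/k-.5+ox,(y+.5)/k-.5+oy)
A=ray(p,f(235,186,3,120,160),.107);B=ray(p,f(242,407,3,120,160),.107);d=A-B
print(A,B,(A+B)/2,np.linalg.norm(d),np.arctan2(d[1],d[0]))
w=optics.camera_params("wrist")
for a in np.linspace(0,2*np.pi,7)[:-1]: print(proj(w,[.52+.0755*np.cos(a),.1845+.0755*np.sin(a),.058]).round(0))
# LR from wrist: ring edges at row 245: col 195,452
A=ray(w,(194,243),.058);B=ray(w,(452,243),.058);print((A+B)/2,A,B)
E
```

```text
[0.57688566 0.18911893 0.107     ] [0.46586641 0.18111836 0.107     ] [0.52137603 0.18511864 0.107     ] 0.11130716176221307 0.07194041434774576
[315. 362.]
[423. 315.]
[442. 196.]
[333. 119.]
[213. 181.]
[214. 302.]
[0.514738   0.18399995 0.058     ] [0.51999492 0.10755906 0.058     ] [0.50948107 0.26044084 0.058     ]
```

Call:
{"op": "step_arm", "data": {"commands": [[0.006,-0.002,0.001,0],[0.013,-0.002,0.001,0],[0.02,-0.002,0.001,0],[0.026,-0.002,0.001,0],[0.032,-0.002,0.001,0],[0.036,-0.002,0.001,0],[0.036,-0.002,0.001,0]]}}

```text
t: 6.82
tcp_pos: [0.5245, 0.1845, 0.0928]
tool_rot: [-0.513, 0.484, 0.521, 0.48]
force: [-0.8, -0.1, -4.2]
finger_gap: 0.199
```

```bash
python3 tgt.py .092; python3 - <<'E'
from h import *
import cv2
w=optics.snapshot("wrist")[:,:,::-1]; s=optics.snapshot("scene")[:,:,::-1]
cv2.imwrite("pics/w5.png",w)
cv2.imwrite("pics/s5.png",cv2.resize(s[180:380,340:540],None,fx=3,fy=3,interpolation=cv2.INTER_CUBIC))
E
```

```text
(array([0.0008, 0.0018, 0.0003]), np.float64(-0.002), array([[-0.012, -0.997, -0.07 ],
       [ 0.003, -0.07 ,  0.998],
       [-1.   ,  0.012,  0.004]]))
6.8167 [0.52451259 0.18453046 0.09275594] [ 0.13460516  0.63842427  1.71420605  0.00691303  0.80057492 -1.51109892] [-0.8227494  -0.08242199 -4.16154531]
```

View pics/w5.png

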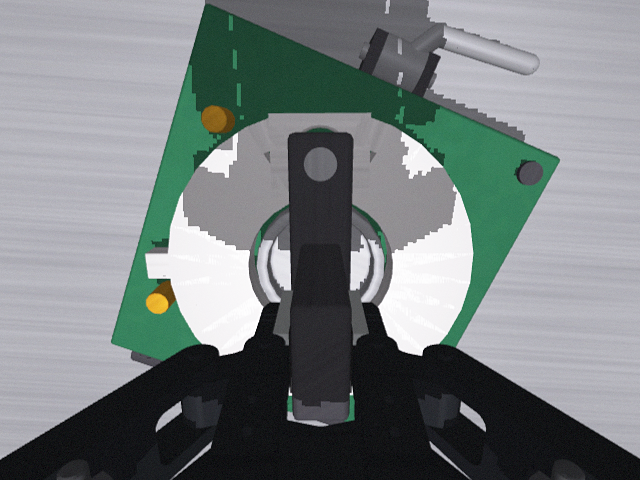

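View pics/s5.png

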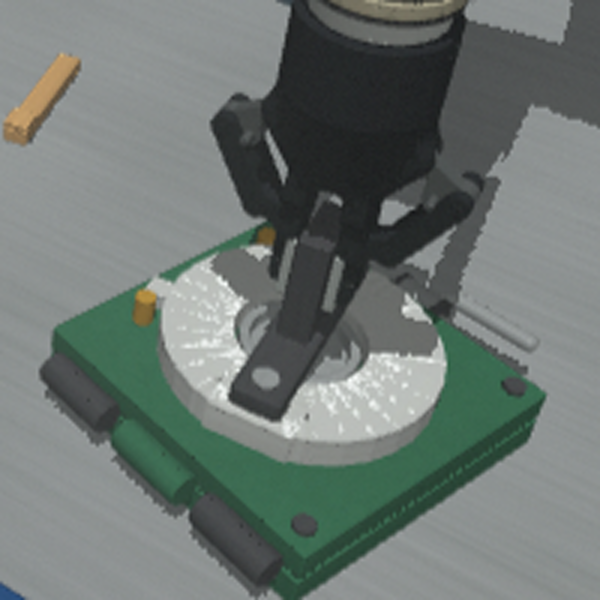

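Call:
{"op": "step_arm", "data": {"commands": [[0.001,0.002,0,0],[0.001,0.002,0,0.1],[0.001,0.002,0,0.2],[0.001,0.002,0,0.3],[0.001,0.002,0,0.4],[0.001,0.002,0,0.5],[0.001,0.002,0,0.6],[0.001,0.002,0,0.7]]}}

```text
t: 7.58
tcp_pos: [0.5224, 0.1833, 0.0927]
tool_rot: [-0.317, 0.634, 0.322, 0.627]
force: [-0.0, -3.6, -3.7]
finger_gap: 0.201
```

```bash
python3 - <<'E'
from h import *
import cv2
s=telemetry.sense();print(s["tcp_pos"],s["force"],s["ft_torque"],s["q"]);print(delta([.52,.1845,.092],.072+np.pi/2))
w=optics.snapshot("wrist")[:,:,::-1]; cv2.imwrite("pics/w6.png",w)
E
```

```text
[0.5223594  0.18329999 0.09273615] [-0.00798429 -3.61414476 -3.66675867] [-0.85618329  0.15243204  0.19427967] [ 0.1342101   0.63638485  1.71995974  0.00356228  0.79702723 -0.8066125 ]
(array([ 0.0008,  0.0026, -0.0004]), np.float64(-0.7044), array([[-0.012, -0.807,  0.591],
       [ 0.001,  0.591,  0.807],
       [-1.   ,  0.01 , -0.006]]))
```

View pics/w6.png

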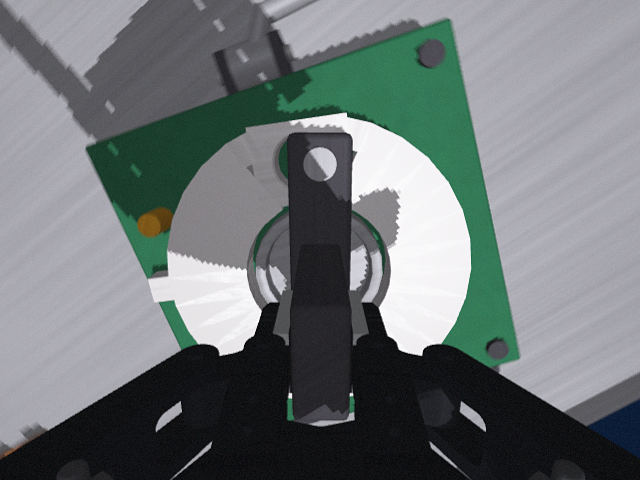

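Call:
{"op": "step_arm", "data": {"commands": [[0.001,0.002,0,0.06],[0.001,0.002,0,0.12],[0.001,0.002,0,0.18],[0.001,0.002,0,0.23],[0.001,0.002,0,0.27],[0.001,0.002,0,0.29],[0.001,0.002,0,0.29]]}}

```text
t: 8.22
tcp_pos: [0.5204, 0.1831, 0.0924]
tool_rot: [-0.225, 0.674, 0.227, 0.666]
force: [-1.0, -6.1, 1.5]
finger_gap: 0.201
```

```bash
python3 - <<'E'
from h import *
import cv2
s=telemetry.sense();print(s["tcp_pos"],s["force"],s["ft_torque"],s["q"]);print(delta([.52,.1845,.092],.072+np.pi/2))
w=optics.snapshot("wrist")[:,:,::-1]; cv2.imwrite("pics/w7.png",w)
E
```

```text
[0.52043651 0.18312169 0.09243308] [-0.96953838 -6.1164637   1.53591772] [-1.04701917  0.35090058  0.70756031] [ 1.35896715e-01  6.35516601e-01  1.72393504e+00 -3.53127971e-04
  7.94653776e-01 -5.14812847e-01]
(array([0.0004, 0.0014, 0.0005]), np.float64(-0.9918), array([[-0.012, -0.606,  0.795],
       [-0.002,  0.796,  0.606],
       [-1.   ,  0.006, -0.011]]))
```

View pics/w7.png

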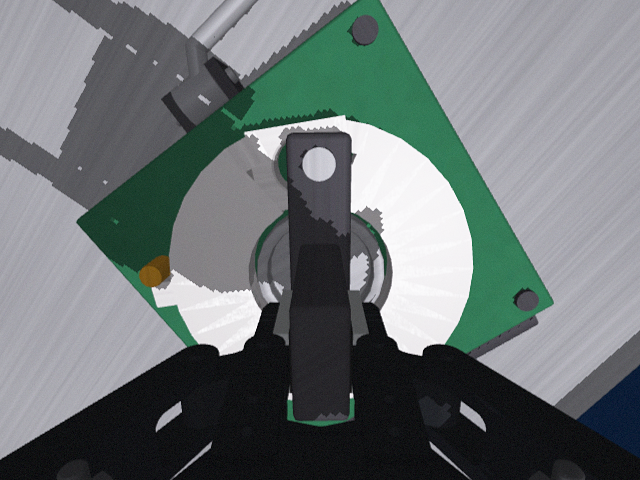

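Call:
{"op": "step_arm", "data": {"commands": [[0,0,0,-0.04],[0,0,0,-0.08],[0,0,0,-0.1],[0,0,0,-0.1]]}}

```text
t: 8.6
tcp_pos: [0.5205, 0.1833, 0.0927]
tool_rot: [-0.259, 0.662, 0.261, 0.654]
force: [-0.6, 0.7, -4.1]
finger_gap: 0.199
```

Call:
{"op": "step_arm", "data": {"commands": [[0,0,0,0],[0,0,0,0],[0,0,0,0],[0,0,0,0],[0,0,0,0],[0,0,0,0],[0,0,0,0],[0,0,0,0]], "jaw": 0.0854}}

```text
t: 9.27
tcp_pos: [0.5206, 0.1833, 0.0927]
tool_rot: [-0.259, 0.662, 0.261, 0.654]
force: [0.2, 0.9, 0.0]
finger_gap: 0.997
```

```bash
python3 - <<'E'
from h import *
import cv2
s=telemetry.sense();print(s["tcp_pos"],s["force"],s["ft_torque"])
w=optics.snapshot("wrist")[:,:,::-1]; cv2.imwrite("pics/w8.png",w)
E
```

```text
[0.52056119 0.18330533 0.09268851] [0.2461018  0.90523989 0.03930918] [-0.07372161 -0.00804814  0.02145858]
```

View pics/w8.png

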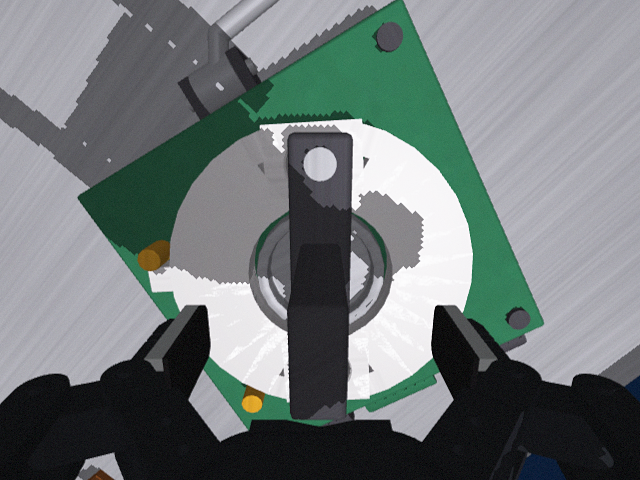

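Call:
{"op": "step_arm", "data": {"commands": [[-0.015,0,0,0],[-0.045,0,0,0],[-0.08,0,0,0],[-0.115,0,0,0],[-0.15,0,0,0],[-0.17,0,0,0],[-0.17,0,0,0]]}}

```text
t: 9.9
tcp_pos: [0.5257, 0.1841, 0.2681]
tool_rot: [-0.26, 0.658, 0.26, 0.657]
force: [1.5, 0.5, 0.1]
finger_gap: 1.004
```

Call:
{"op": "step_arm", "data": {"commands": [[0,0,-0.03,0],[0,0,-0.06,0],[0,0,-0.1,0],[0,0,-0.14,0],[0,0,-0.18,0],[0,0,-0.22,0],[0,0,-0.24,0],[0,0,-0.24,0]]}}

```text
t: 10.57
tcp_pos: [0.346, 0.0191, 0.267]
tool_rot: [-0.258, 0.66, 0.26, 0.656]
force: [-0.0, 0.6, 0.4]
finger_gap: 1.0
```

```bash
python3 - <<'E'
from h import *
import cv2
s=telemetry.sense();print(s["tcp_pos"],s["force"])
s=optics.snapshot("scene")[:,:,::-1]; t=optics.snapshot("top")[:,:,::-1]
cv2.imwrite("pics/s9.png",s)
cv2.imwrite("pics/t9f.png",t)
cv2.imwrite("pics/t9.png",cv2.resize(t[180:350,130:300],None,fx=3.5,fy=3.5,interpolation=cv2.INTER_CUBIC))
E
```

```text
[0.3459902  0.01913026 0.26702797] [-0.00883655  0.63172694  0.36587619]
```

View pics/t9.png

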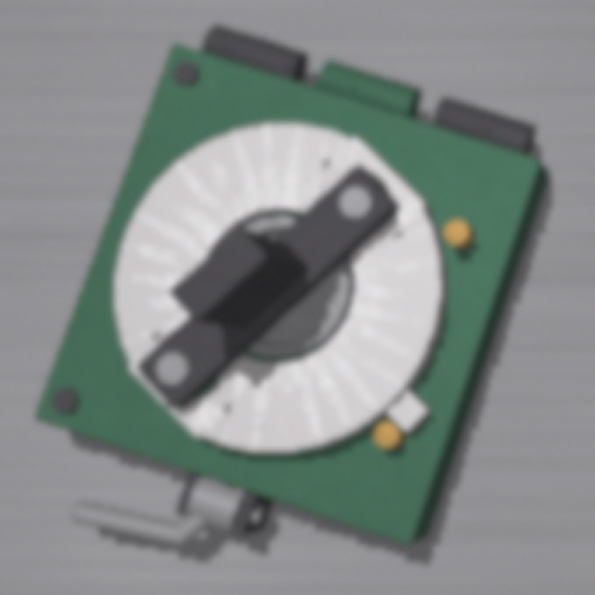

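View pics/s9.png

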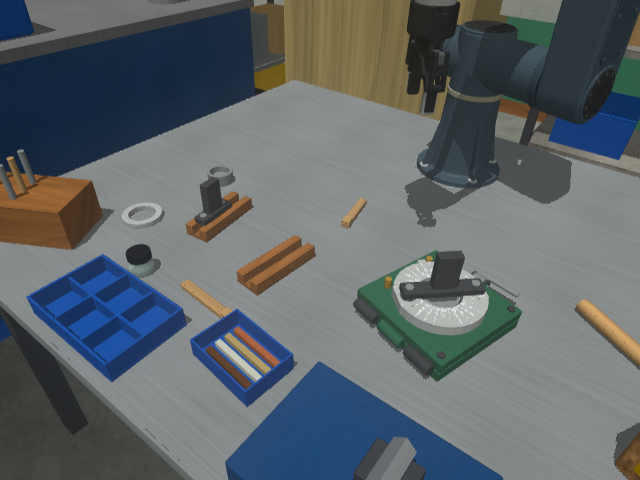

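```bash
python3 - <<'E'
from h import *
p=optics.camera_params("top")
f=lambda x,y:((x+.5)/3.5-.5+130,(y+.5)/3.5-.5+180)
A=ray(p,f(355,201),.072);B=ray(p,f(171,367),.072);d=A-B
print((A+B)/2,np.linalg.norm(d),np.arctan2(d[1],d[0]))
C=np.array([.52,.1845]);l0=ray(p,f(459,272),.05)[:2]-C;l1=ray(p,f(408,411),.05)[:2]-C
print(np.arctan2(*l0[::-1])-np.arctan2(*l1[::-1]), "ring line",.072-(np.arctan2(*l0[::-1])-np.arctan2(*l1[::-1])))
E
```

```text
[0.52001918 0.18700498 0.072     ] 0.11057175432218137 -0.8236949398721686
0.8444731456688876 ring line -0.7724731456688877
```

```bash
python3 - <<'E'
from h import *
import cv2
s=cv2.imread("pics/s9.png")
cv2.imwrite("pics/s9z.png",cv2.resize(s[240:340,380:500],None,fx=6,fy=6,interpolation=cv2.INTER_CUBIC)[:600])
p=optics.camera_params("scene")
for sg in(1,-1):
  X=np.array([.52,.187,.072])+sg*.055*np.array([np.cos(.823),-np.sin(.823),0])
  print((proj(p,X)-[380,240])*6, (proj(p,X+[0,0,.006])-[380,240])*6)
E
```

```text
[175.9932095  291.72604475] [179.24805769 275.26260026]
[575.00116727 269.5796298 ] [580.17484146 253.22585536]
```

View pics/s9z.png

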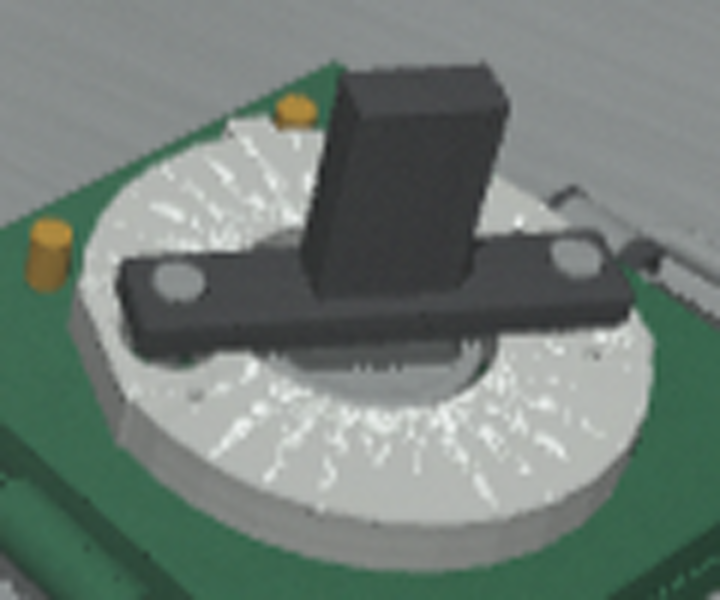

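```bash
python3 - <<'E'
from h import *
import cv2
p=optics.camera_params("scene")
for nm in["s9z"]:
  im=cv2.imread(f"pics/{nm}.png")
  for c,z,r in(((.52,.1855),.058,.0755),):
    pts=np.array([(proj(p,[c[0]+r*np.cos(a),c[1]+r*np.sin(a),z])-[380,240]+.5)*6-.5 for a in np.linspace(0,6.283,120)])
    cv2.polylines(im,[pts.round().astype(int).reshape(-1,1,2)],True,(0,0,255),1)
  d=np.array([np.cos(.823),-np.sin(.823),0]);n=np.array([d[1],-d[0],0])
  for h,col in((0,(0,255,0)),(.014,(255,255,0))):
    b=[np.array([.52,.187,.058+h])+a*.068*d+e*.014*n for a,e in((1,1),(1,-1),(-1,-1),(-1,1))]
    pts=np.array([(proj(p,x)-[380,240]+.5)*6-.5 for x in b]);cv2.polylines(im,[pts.round().astype(int).reshape(-1,1,2)],True,col,1)
cv2.imwrite("pics/s9o.png",im)
E
```

```text
(no output)
```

View pics/s9o.png

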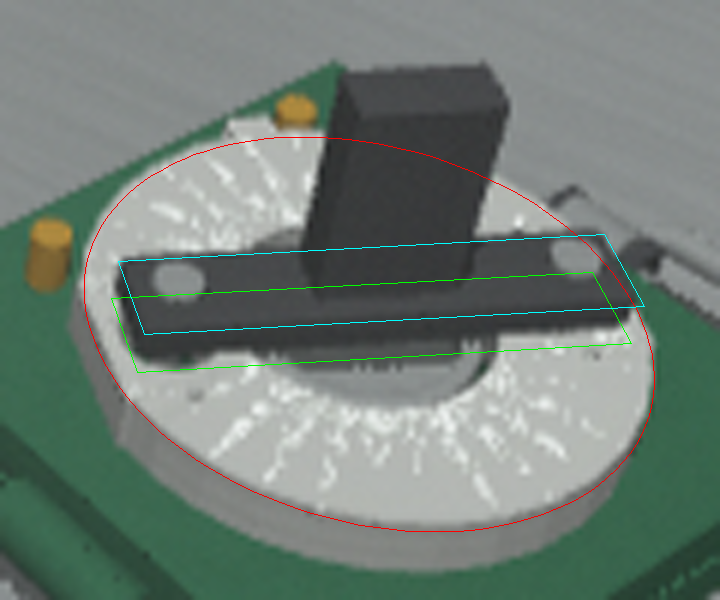

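```bash
python3 -c "
from station import manip,telemetry
print(telemetry.sense()['t']);print(manip.sign_off())"
```

```text
10.6667
the job is handed in; nothing more can be done
None
```

I gripped the larger spanner, set both pins into the ring's holes and turned the ring clockwise until the turning torque rose as the lug met the stop post. I then eased back 0.1 rad, let go and moved the arm clear. The job was handed in at about 10.7 s, and sign-off reports no verdict.

**Last checks (camera pictures taken after the arm moved clear):**
- **Ring:** the lug has moved about 0.84 rad and sits against the stop post.
- **Spanner position:** it stands upright with its centre about 2.5 mm from the ring's axis and its bar within about 0.05 rad of the line through the holes.
- **Smaller spanner:** it is still in its rest, and the arm never went near it.

**One disagreement:** in the scene camera picture the spanner's pin heads first appeared about 4 mm higher than a fully seated spanner should show. The ring's own outline in that picture is shifted by nearly the same amount, so I put it down to camera calibration. That leaves the bar seated to within about 1 mm.

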